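# Load the eyecup rinse stand and prime the dosing unit

### The job

Get the eyecup rinse stand ready: slide every eyecup barrel on the table, grey flange down, onto a post of its own (any post) and push it past the sprung ball until it clicks and sits fully home on its seat. Then, with all of them home, stand the cartridge squarely on the blue pad of the dosing unit, press it upright until the pad is fully down and keep it there for two seconds, and finally put the cartridge upright down on the floor of its grey holder cup. Do not disturb the eye model, the sanitiser or the tissue box.

Things in the scene. Friction and masses are not known exactly. Their poses are not given: they have to be found in the camera images.
- eyecup1: eyecup barrel with blue rings, may be absent: an upright black tube open at both ends, 50 mm tall, 36 mm outside diameter, bore 22.5 mm, 80 g or so; its lowest 8 mm is a grey flange of 46 mm diameter. Origin: centre of its underside, z up its axis. All four are alike and round; standing on the table at the start, flange down. It goes on a post flange down and leaves the top 20 mm of the post showing when home
- eyecup2: eyecup barrel with green rings, may be absent: an upright black tube open at both ends, 50 mm tall, 36 mm outside diameter, bore 22.5 mm, 80 g or so; its lowest 8 mm is a grey flange of 46 mm diameter. Origin: centre of its underside, z up its axis. All four are alike and round; standing on the table at the start, flange down. It goes on a post flange down and leaves the top 20 mm of the post showing when home
- eyecup3: eyecup barrel with orange rings, may be absent: an upright black tube open at both ends, 50 mm tall, 36 mm outside diameter, bore 22.5 mm, 80 g or so; its lowest 8 mm is a grey flange of 46 mm diameter. Origin: centre of its underside, z up its axis. All four are alike and round; standing on the table at the start, flange down. It goes on a post flange down and leaves the top 20 mm of the post showing when home
- eyecup4: eyecup barrel with yellow rings, may be absent: an upright black tube open at both ends, 50 mm tall, 36 mm outside diameter, bore 22.5 mm, 80 g or so; its lowest 8 mm is a grey flange of 46 mm diameter. Origin: centre of its underside, z up its axis. All four are alike and round; standing on the table at the start, flange down. It goes on a post flange down and leaves the top 20 mm of the post showing when home
- post1_seat (a point): centre of the seat of post 1: the top of the grey disc at the post's foot, 31 mm above the table; axes as the stand's, posts 80 mm apart in a row along y, post 1 at +y. Steel post, 20 mm diameter, its tip 70 mm above this seat, the last 7 mm tapered. Any post takes any barrel, one each; the sprung ball in it is described under the stand
- post2_seat (a point): centre of the seat of post 2: the top of the grey disc at the post's foot, 31 mm above the table; axes as the stand's, posts 80 mm apart in a row along y, post 1 at +y. Steel post, 20 mm diameter, its tip 70 mm above this seat, the last 7 mm tapered. Any post takes any barrel, one each; the sprung ball in it is described under the stand
- post3_seat (a point): centre of the seat of post 3: the top of the grey disc at the post's foot, 31 mm above the table; axes as the stand's, posts 80 mm apart in a row along y, post 1 at +y. Steel post, 20 mm diameter, its tip 70 mm above this seat, the last 7 mm tapered. Any post takes any barrel, one each; the sprung ball in it is described under the stand
- post4_seat (a point): centre of the seat of post 4: the top of the grey disc at the post's foot, 31 mm above the table; axes as the stand's, posts 80 mm apart in a row along y, post 1 at +y. Steel post, 20 mm diameter, its tip 70 mm above this seat, the last 7 mm tapered. Any post takes any barrel, one each; the sprung ball in it is described under the stand
- stand: rinse stand: fixed white block 100 x 310 x 25 mm high with four posts. Origin: centre of its underside. In each post a sprung brass ball sticks 4.5 mm out on the +x side, centre 57 mm above the seat; it gives way to a push down on the barrel of about 8 to 12 N, which fades over the last 10 mm as the ball snaps out over the top of a barrel that is home. A barrel merely let go on a post hangs up on the ball
- cartridge: dosing cartridge: closed round white bottle with green label and cap, 50 mm diameter, 85 mm tall, with a foot flange of 64 mm diameter in its lowest 10 mm, 150 to 290 g. Origin: centre of its underside, z up. Starts upright on the table
- valve_pad_top (a point): centre of the top face of the blue round sprung pad (52 mm diameter) of the dosing unit, a white box 90 x 90 mm, 30 mm high, fixed to the table; when not pressed the face is about 56 mm above the table; it moves down with the pad
- valve_pad (a joint): how far the pad is pressed down: 0 free, 0.010 m fully down against its stop; the spring takes about 4 N at first and 12 N at the bottom
- holder_floor (a point): centre of the inner floor of the cartridge's holder, a fixed grey round cup, 88 mm outside and 80 mm inside diameter, 25 mm high, its inner floor 5 mm above the table
- eye_model: bystander: eye model, white 60 mm ball on a 60 mm square foot, 105 mm tall; origin: centre of the underside
- sanitiser: bystander: square clear pump bottle, 50 x 50 mm, 105 mm tall; origin: centre of the underside
- tissue_box: bystander: box of tissues, 115 x 220 mm, 70 mm high with a tissue sticking up 30 mm more; origin: centre of the underside

How it is judged:
By the outcome, as a careful person would: the job done as asked, in the order asked, and still so for the second after the job is handed in, with the robot touching nothing.
Of eyecup1, eyecup2, eyecup3, eyecup4 only 3 to 4 are there at a start; the rules pass over those that are not, and their reading is None.
At some moment in a run one of eyecup1, eyecup2, eyecup3, eyecup4, cartridge may be knocked a few centimetres aside while the robot is not near it.
It also fails if it takes over 200 s, if anything falls off the work surface, if the arm or the gripper's body presses on something with over 40 N, if the wrist force passes 120 N, or if a joint passes its speed limit or range.

### The arm

A 7-joint arm with a two-finger parallel gripper is mounted at the origin on the work surface. World frame = base frame: x ahead of the robot, y to its left, z up, the work surface at z = 0. Lengths are in mm, angles in rad, forces in N, time in s.
With the tool pointing down it reaches from about 350 to 900 mm from the base axis. Payload 19.9 kg.
Tool frame: the origin (TCP) lies at the very end of the fingers, on their centre line; the grasp point (between the pads) lies 19 mm behind it; z points along the fingers, y is the line along which they close (so a half turn about z gives the same grasp; the last joint's range is limited). The gripper opens to 94 mm and grips with 3 to 60 N. Pads are 16 mm wide; open, the fingers measure 119 mm over their backs; the gripper's body (75 mm by 177 mm) begins 78 mm behind the grasp point.
Start: joints at [1.135, 0.417, -0.01, 1.614, 0.005, 1.111, -0.053], TCP at [240.381, -576.902, 205.425] pointing down, gripper open.
Joint ranges: [-2.81, 2.81], [-0.39, 2.02], [-1.27, 1.25], [0.06, 2.57], [-1.19, 4.33], [0.19, 2], [-2.82, 2.82]. Speed limits (rad/s): [1.89, 1.89, 2.39, 2.39, 3.01, 3.01, 3.01].

### API

Orientations are given as a unit quaternion [x, y, z, w].
In Python, from plant import env gives the robot as it stands.
- The arm moves only by the tool step_arm, never from a script. Its argument "series" is one flat list of numbers, 4 for each row, row after row: the shift along the tool's x, y, z in m, then the turn about the tool's z in degrees. A call has exactly 5 rows; each row shifts and turns the commanded pose from where the row before left it, along the tool's axes as they then stand; what a row does not reach is not made up. A row lasts 1/8 s, in which the tool goes at most 62.5 mm and 10.7 degrees, less where a joint would pass 70% of its speed; a pose out of reach is approached as far as the arm can. A call with a gripper value outside its range is refused whole. "claw" is the opening in per cent of the stroke, from 0 (shut) to 100 (fully open), set as the call begins (left out, the last holds). The fingers move at their own pace and stop on an object; the grip force is fixed at half the most. Time passes only in rows, so rows that do not move let the fingers close, or fill a call up. It gives the time, the measured TCP pose, the force, the opening and the grip force at its end, in the units of the state.
- env.state(): the state, without advancing time (a new reading comes with each control period).
- env.camera(name): name is "scene" or "top"; returns a dict with "frame" (384x512x3 uint8, red, green, blue), "mtx" (3x3 intrinsics, pixels), "origin" and "attitude" of the camera in the world. Camera axes: x right, y down, z forward; pixel columns grow to the right and rows downward; lengths in mm; the calibration is good to about 2 mm. A picture is of the moment at which its call begins. There is no depth.
- env.job_done(): hands the job in; it is judged then, once.
Trained networks look in a picture, given as the dict that the camera call returned (one of the last four; its "shot" number tells which), for a name from the list of things; names that differ only in an ending like _2 or _b are one class to them, and where a whole thing is asked for, a point or a joint stands for the part that bears it (a point fixed in the world has none). Each returns a list of dicts, best first, with "score" (0 to 1); they miss things now and then, are a little off and sometimes report something else, mostly with a low value. They report only what shows in the picture. A call takes as long as a camera call.
- env.search_frame(picture, thing): "point" ([x, y, z] in mm, in world coordinates, good to about 4 mm: the middle of the surface that is visible of it).
- env.regions_of(picture, thing): "mask" (384x512 bool, what is visible of it).
The state is a dict: "time": time; "joint_pos": joint angles; "joint_velocities": joint speeds; "joint_efforts": joint torques, N m; "tool_pos": TCP position; "tool_rot": TCP orientation; "contact_force": force on the tool from outside, world axes, zero at the start; "wrist_torque": the same for the moment, N m; "gripper_width": finger opening in mm; "grasp_force": force on a finger pad.
Only numpy, scipy, OpenCV 4.12 (cv2) and the standard library are available. Lean on these libraries where they do the work, as an engineer would, in place of code of your own. Each camera call takes 0.05 s, during which the arm holds its last target. There are 200 camera calls.

## Working session

There is one attempt and no reset: what is moved stays moved. The work goes in short steps, Python scripts to look and compute and a tool call to move; the robot and the scene stay as the last step left them, time stands still between calls to the robot, and variables do not carry over. Pictures are saved under pics/ and viewed, at most 14 in all, crops included, and the job is handed in when it is done.

Besides the shell and the picture viewer there is one more tool, called after "Emit:" by a JSON object that holds its "method" and its "body". step_arm: Moves the arm, as the interface text tells. Its arguments: {"type":"object","properties":{"series":{"type":"array"},"claw":{"type":"number"}},"required":["series"]}

```bash
ls; mkdir -p pics
cat > h.py <<'E'
import numpy as np, cv2
from scipy.spatial.transform import Rotation as R
from plant import env
def pose(c):
    a=np.array(c["attitude"],float)
    M=R.from_quat(a).as_matrix() if a.size==4 else a.reshape(3,3)
    return np.array(c["origin"],float),M,np.array(c["mtx"],float)
def ray(c,u,v):
    o,M,K=pose(c); d=M@np.linalg.solve(K,[u,v,1.]); return o,d/np.linalg.norm(d)
def atz(c,u,v,z):
    o,d=ray(c,u,v); return o+d*(z-o[2])/d[2]
def proj(c,p):
    o,M,K=pose(c); q=K@(M.T@(np.array(p,float)-o)); return q[:2]/q[2]
def tri(c1,p1,c2,p2):
    o1,d1=ray(c1,*p1);o2,d2=ray(c2,*p2)
    s=np.linalg.lstsq(np.c_[d1,-d2],o2-o1,rcond=None)[0]
    a,b=o1+d1*s[0],o2+d2*s[1]; return (a+b)/2,np.linalg.norm(a-b)
def save(c,n): cv2.imwrite("pics/"+n,cv2.cvtColor(c["frame"],cv2.COLOR_RGB2BGR))
E
cat > look.py <<'E'
from h import *
s=env.camera("scene");t=env.camera("top");save(s,"s0.png");save(t,"t0.png")
print(pose(s)[0],pose(t)[0],s["attitude"],t["attitude"],s["mtx"])
print(env.state())
for n in "eyecup1 eyecup2 eyecup3 eyecup4 cartridge stand post1_seat valve_pad_top holder_floor eye_model sanitiser tissue_box".split():
  for k,c in (("s",s),("t",t)):
    try: print(n,k,[(np.round(d["point"]).tolist(),round(d["score"],2)) for d in env.search_frame(c,n)[:4]])
    except Exception as e: print(n,k,e)
E
python3 look.py; python3 -c "
import cv2,numpy as np
a=cv2.imread('pics/s0.png');b=cv2.imread('pics/t0.png')
cv2.imwrite('pics/s0b.png',cv2.resize(a,(800,600),interpolation=2));cv2.imwrite('pics/t0b.png',cv2.resize(b,(800,600),interpolation=2))"
```

```text
pics
[1252.42173662  343.51160817  905.91654493] [ 576.76358215  -18.14861102 1000.90865403] [ 0.4773742   0.80323422 -0.30138301 -0.18999197] [-0.70647106  0.70748599 -0.01128821  0.01532287] [[431.11672464   0.         255.02754367]
 [  0.         431.11672464 191.18773326]
 [  0.           0.           1.        ]]
{'time': 0.1, 'joint_pos': array([ 1.13450398,  0.41789284, -0.01030648,  1.61409383,  0.00468862,
        1.11070881, -0.05298929]), 'joint_velocities': array([ 6.12019283e-05, -1.32076618e-04, -1.76195204e-03, -2.71193852e-03,
       -1.96390992e-04, -7.87252985e-05,  1.60034639e-03]), 'joint_efforts': array([ 3.21312116e-03, -8.52584481e+01,  6.40983526e-01, -4.26695359e+01,
       -4.87351581e-02,  1.63234718e-02,  1.20059972e-04]), 'tool_pos': array([ 240.25215992, -576.61728315,  204.9096773 ]), 'tool_rot': array([ 9.80578772e-01,  1.96124914e-01, -1.41474230e-04, -5.20570783e-04]), 'contact_force': array([-0.53797919,  0.35636623, -0.36352136]), 'wrist_torque': array([-0.0483838 , -0.02197527,  0.02386336]), 'grasp_force': 0.0, 'gripper_width': 93.58177457519807}
[... 1021 characters left out ...]
]
stand s [([627.0, -1.0, 23.0], 0.84), ([461.0, -146.0, 28.0], 0.66)]
stand t [([610.0, -19.0, 24.0], 0.65)]
post1_seat s [([623.0, 2.0, 23.0], 0.64)]
post1_seat t [([610.0, -16.0, 23.0], 0.88), ([443.0, -2.0, 44.0], 0.45)]
valve_pad_top s [([622.0, 328.0, 56.0], 0.56)]
valve_pad_top t [([619.0, 324.0, 58.0], 0.55)]
holder_floor s [([439.0, 303.0, 8.0], 0.88)]
holder_floor t [([437.0, 305.0, 11.0], 0.67)]
eye_model s [([771.0, -90.0, 75.0], 0.56)]
eye_model t [([755.0, -95.0, 93.0], 0.91)]
sanitiser s [([769.0, 139.0, 71.0], 0.56)]
sanitiser t [([751.0, 127.0, 69.0], 0.76)]
tissue_box s [([714.0, -326.0, 73.0], 0.57)]
tissue_box t [([691.0, -339.0, 72.0], 0.6), ([754.0, -93.0, 93.0], 0.54)]
```

View pics/s0b.png

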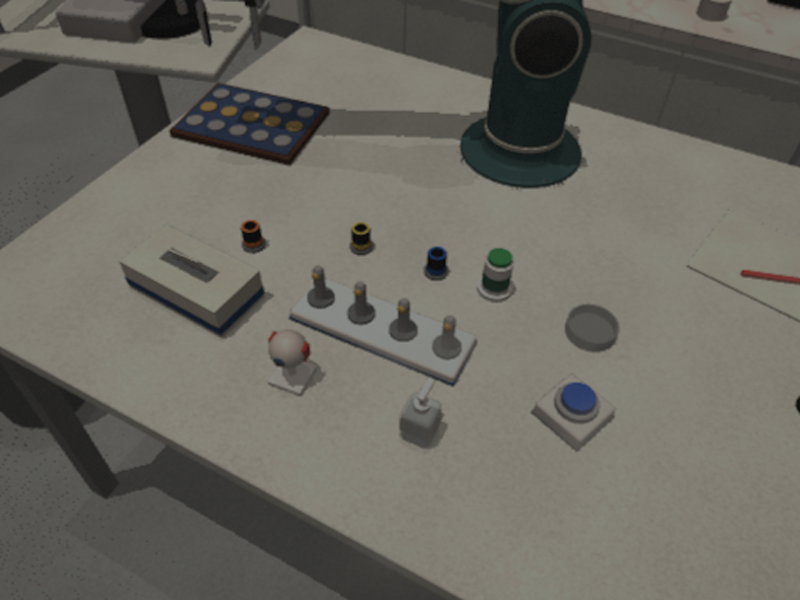

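View pics/t0b.png

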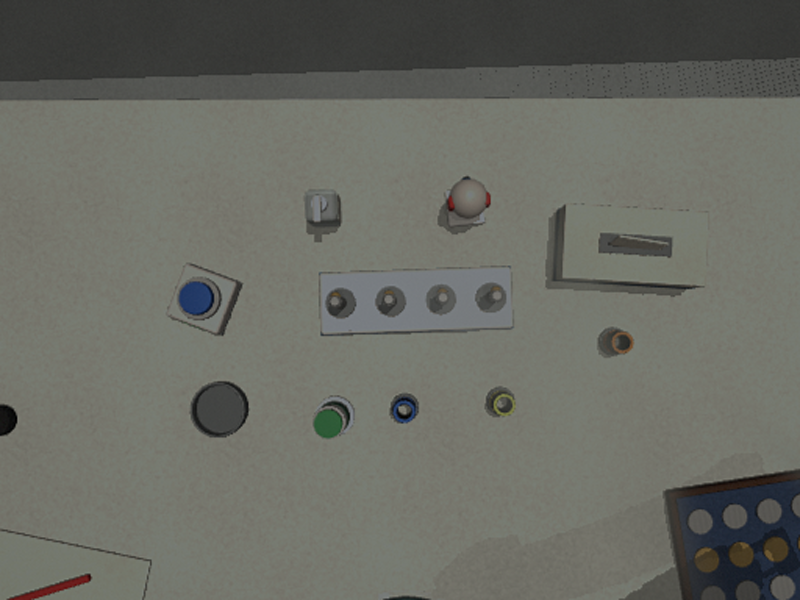

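The scene has the blue, yellow and orange barrels, with green absent. In the top view (800x600 scaled) they sit at (404,408), (502,403) and (620,342). The stand's posts are at (340,303) to (491,297), the cartridge at (330,420), the holder at (220,408) and the pad at (197,298). Next I fit model silhouettes to the network masks in each view.

```bash
cat > fit.py <<'E'
from h import *
from scipy.optimize import minimize
A=np.linspace(0,2*np.pi,48,endpoint=False); C=np.c_[np.cos(A),np.sin(A)]
def cyl(r,z0,z1,cx=0,cy=0): return np.r_[np.c_[C*r+[cx,cy],0*A+z0],np.c_[C*r+[cx,cy],0*A+z1]]
def box(a,b,z0,z1): return np.array([[x,y,z] for x in(-a/2,a/2) for y in(-b/2,b/2) for z in(z0,z1)],float)
M={"eyecup":[cyl(23,0,8),cyl(18,0,50)],"cartridge":[cyl(32,0,10),cyl(25,0,85)],
"stand":[box(100,310,0,25)]+[p for k in(-120,-40,40,120) for p in(cyl(10,25,94,0,k),cyl(6,94,101,0,k))],
"holder":[cyl(44,0,25)],"valve":[box(90,90,0,30),cyl(26,30,56)]}
S=4
def sil(c,parts,x,y,yaw=0,z=0):
    m=np.zeros((384*S,512*S),np.uint8); co,si=np.cos(yaw),np.sin(yaw); o,Rm,K=pose(c)
    for P in parts:
        Q=np.c_[P[:,0]*co-P[:,1]*si+x,P[:,0]*si+P[:,1]*co+y,P[:,2]+z]
        q=(Q-o)@Rm@K.T; q=q[:,:2]/q[:,2:]
        cv2.fillConvexPoly(m,cv2.convexHull(np.round((q+.5)*S).astype(np.int32)),255)
    return cv2.resize(m,(512,384),interpolation=cv2.INTER_AREA)/255.
def fit(views,parts,x,y,yaw=None,z=0):
    def f(v):
        l=0
        for c,m in views:
            s=sil(c,parts,v[0],v[1],v[2]/100 if yaw is not None else 0,z); l+=np.abs(s-m).sum()/s.sum()
        return l/len(views)
    v0=[x,y]+([yaw*100] if yaw is not None else [])
    sx=np.vstack([v0]+[np.array(v0)+12*np.eye(len(v0))[i] for i in range(len(v0))])
    r=minimize(f,v0,method="Nelder-Mead",options=dict(initial_simplex=sx,xatol=.1,fatol=1e-4))
    return r.x,r.fun
def mask(c,name,x,y,z):
    best=None;p=proj(c,[x,y,z])
    for d in env.regions_of(c,name):
        m=d["mask"]; ys,xs=np.nonzero(m)
        if len(xs) and np.hypot(xs.mean()-p[0],ys.mean()-p[1])<12 : return m.astype(float)
E
cat > m1.py <<'E'
from fit import *
s=env.camera("scene");t=env.camera("top")
for n,k,x,y,z,w in [("eyecup1","eyecup",447,5,30,None),("eyecup4","eyecup",454,-148,30,None),("eyecup3","eyecup",550,-327,30,None),("cartridge","cartridge",437,118,45,None),("stand","stand",617,-10,25,0.03),("holder_floor","holder",438,304,12,None),("valve_pad_top","valve",622,324,40,-.3)]:
    V=[]
    for l,c in(("s",s),("t",t)):
        m=mask(c,n,x,y,z)
        if m is None: print(n,l,"no mask");continue
        V.append((c,m)); r=fit([(c,m)],M[k],x,y,w); print(n,l,r[0].round(1),round(r[1],3))
    if len(V)==2: r=fit(V,M[k],x,y,w); print(n,"both",r[0].round(1),round(r[1],3))
E
python3 m1.py
```

```text
eyecup1 s [439.2   5.4] 0.173
eyecup1 t [442.3   3.8] 0.182
eyecup1 both [441.6   5. ] 0.18
eyecup4 s [ 449.1 -150.5] 0.069
eyecup4 t [ 451.8 -152. ] 0.152
eyecup4 both [ 450.7 -151.2] 0.136
eyecup3 s [ 546.5 -334.5] 0.083
eyecup3 t [ 547.  -334.2] 0.102
eyecup3 both [ 546.9 -334.1] 0.093
cartridge s [426.5 118. ] 0.096
cartridge t [428.4 116.2] 0.072
cartridge both [428.  116.8] 0.093
stand s [612.9 -13.    2.6] 0.059
stand t [613.6 -15.5   3.6] 0.034
stand both [613.6 -13.4   3.4] 0.049
holder_floor s [438.7 302.8] 0.057
holder_floor t [439.5 302.1] 0.063
holder_floor both [438.8 302.7] 0.062
valve_pad_top s [570.9 310.3   7.6] 0.743
valve_pad_top t [618.8 324.  -20.5] 0.732
valve_pad_top both [604.6 328.5  -8.7] 0.746
```

Emit:
{"method": "step_arm", "body": {"series": [0, 0, 0, 10, 0, 0, 0, 10, 0, 0, 0, 2.6, 0.05, -0.04, 0, 0, 0.05, -0.04, 0, 0], "claw": 100}}

```text
time: 2.72
tool_pos: [338.8, -497.9, 205.4]
tool_rot: [1.0, -0.0, 0.0, 0.0]
contact_force: [2.1, -0.1, -0.2]
gripper_width: 94.1
grasp_force: 0.0
```

```bash
cat > m2.py <<'E'
from fit import *
from h import *
t=env.camera("top");s=env.camera("scene")
for c in (s,t):
    m=mask(c,"valve_pad_top",620,326,50)
    if m is not None: print("pad",fit([(c,m)],[cyl(26,50,56)],620,326))
st=env.state();print(st["tool_pos"],R.from_quat(st["tool_rot"]).as_matrix().round(3))
E
python3 m2.py
```

```text
pad (array([620.13963938, 329.26145673]), np.float64(0.07866584790407549))
pad (array([616.59833384, 326.26967359]), np.float64(0.05203939544858569))
[ 338.95144266 -498.09233325  205.52602055] [[ 1.     0.003  0.   ]
 [ 0.003 -1.    -0.   ]
 [ 0.     0.    -1.   ]]
```

Emit:
{"method": "step_arm", "body": {"series": [0.052, -0.041, 0, 0, 0.052, -0.041, 0, 0, 0.052, -0.041, 0.03, 0, 0.052, -0.041, 0.03, 0, 0, 0, 0.03, 0]}}

```text
time: 3.55
tool_pos: [528.4, -348.2, 123.0]
tool_rot: [1.0, 0.002, 0.001, -0.0]
contact_force: [-0.5, -0.9, -1.2]
gripper_width: 94.0
grasp_force: 0.0
```

Emit:
{"method": "step_arm", "body": {"series": [0, 0, 0.03, 0, 0, 0, 0.03, 0, 0, 0, 0.02, 0, 0, 0, 0.011, 0, 0, 0, 0, 0]}}

```text
time: 4.18
tool_pos: [525.2, -351.1, 32.6]
tool_rot: [1.0, -0.0, -0.0, -0.0]
contact_force: [0.1, -0.1, 0.1]
gripper_width: 94.0
grasp_force: 0.0
```

Emit:
{"method": "step_arm", "body": {"series": [0.011, -0.0085, 0, 0, 0.011, -0.0085, 0, 0, 0, 0, 0.009, 0, 0, 0, 0.009, 0, 0, 0, 0, 0]}}

```text
time: 4.8
tool_pos: [546.5, -333.8, 13.7]
tool_rot: [1.0, -0.0, -0.001, -0.0]
contact_force: [0.7, 0.4, 0.5]
gripper_width: 94.1
grasp_force: 0.0
```

Emit:
{"method": "step_arm", "body": {"series": [0, 0, 0, 0, 0, 0, 0, 0, 0, 0, 0, 0, 0, 0, 0, 0, 0, 0, 0, 0], "claw": 0}}

```text
time: 5.42
tool_pos: [547.5, -333.8, 14.9]
tool_rot: [1.0, 0.0, 0.0, -0.0]
contact_force: [0.7, -0.2, 0.2]
gripper_width: 47.4
grasp_force: 0.0
```

Emit:
{"method": "step_arm", "body": {"series": [0, 0, 0, 0, 0, 0, 0, 0, 0, 0, 0, 0, 0, 0, 0, 0, 0, 0, 0, 0]}}

```text
time: 6.05
tool_pos: [547.5, -333.9, 14.9]
tool_rot: [1.0, 0.0, -0.0, 0.0]
contact_force: [-0.3, -0.3, 0.8]
gripper_width: 36.0
grasp_force: 30.0
```

Emit:
{"method": "step_arm", "body": {"series": [0, 0, -0.03, 0, 0, 0, -0.03, 0, 0, 0, -0.03, 0, 0, 0, -0.035, 0, 0, 0, 0, 0]}}

```text
time: 6.68
tool_pos: [548.6, -334.4, 142.4]
tool_rot: [1.0, 0.0, 0.002, 0.001]
contact_force: [0.8, -0.1, -1.5]
gripper_width: 35.9
grasp_force: 30.0
```

Emit:
{"method": "step_arm", "body": {"series": [0.0138, -0.0402, 0, 0, 0.0138, -0.0402, 0, 0, 0.0138, -0.0402, 0, 0, 0.0138, -0.0402, 0, 0, 0.0138, -0.0402, 0, 0]}}

```text
time: 7.3
tool_pos: [616.2, -131.3, 138.7]
tool_rot: [1.0, 0.0, -0.001, -0.0]
contact_force: [-0.7, 0.2, -0.7]
gripper_width: 36.1
grasp_force: 30.0
```

```bash
cat > held.py <<'E'
import sys
from fit import *
t=env.camera("top");s=env.camera("scene");p=env.state()["tool_pos"];print(p)
for n,c in(("s",s),("t",t)):
    f=cv2.resize(c["frame"],None,fx=4,fy=4,interpolation=2);q=proj(c,[p[0],p[1],p[2]-40])*4
    u,v=int(q[0]),int(q[1]); u=min(max(u,200),2048-200);v=min(max(v,280),1536-280)
    cr=f[v-280:v+280,u-200:u+200]; globals()[n+"c"]=cr
    r=env.search_frame(c,"eyecup3"); print(n,[(np.round(d["point"]).tolist(),round(d["score"],2)) for d in r if np.hypot(*(d["point"][:2]-p[:2]))<60])
    d=mask(c,"eyecup3",p[0],p[1],p[2]+10)
    if d is not None:
        r=fit([(c,d)],M["eyecup"],p[0],p[1],z=p[2]-14.9); print(n,"fit",r[0].round(1),round(r[1],3))
cv2.imwrite("pics/"+sys.argv[1],cv2.cvtColor(np.hstack([sc,tc]),cv2.COLOR_RGB2BGR))
E
python3 held.py h1.png
```

```text
[ 617.28482581 -126.93809721  138.76497558]
s [([626.0, -124.0, 155.0], 0.64)]
s fit [ 617.1 -123.9] 0.262
t []
```

View pics/h1.png

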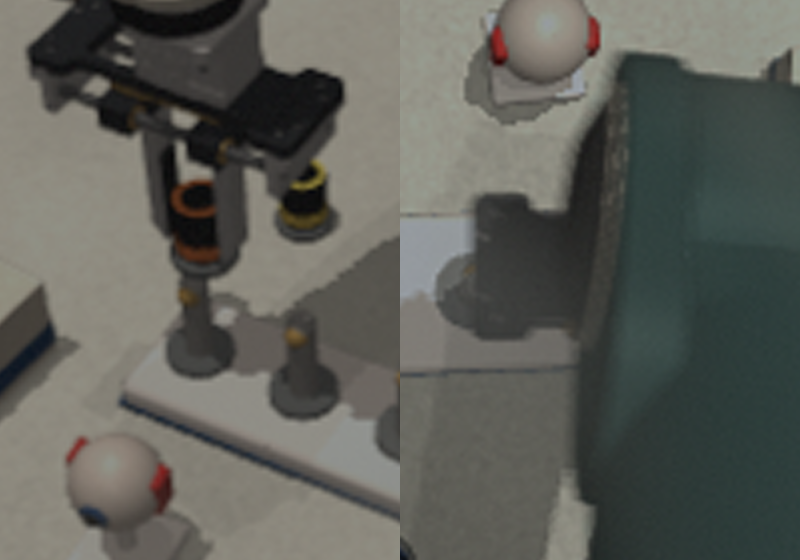

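Emit:
{"method": "step_arm", "body": {"series": [0.0005, 0.007, 0, 0, 0, 0, 0.01, 0, 0, 0, 0.01, 0, 0, 0, 0, 0, 0, 0, 0, 0]}}

```text
time: 8.22
tool_pos: [617.0, -139.7, 119.9]
tool_rot: [1.0, 0.0, -0.0, -0.0]
contact_force: [1.1, -1.0, -0.5]
gripper_width: 36.2
grasp_force: 30.0
```

```bash
python3 held.py h2.png
```

```text
[ 617.08857431 -139.72424669  120.11162507]
s [([630.0, -140.0, 137.0], 0.83)]
s fit [ 617.6 -137.8] 0.214
t []
```

Emit:
{"method": "step_arm", "body": {"series": [0.0005, -0.0057, 0, 0, 0, 0, 0, 0, 0, 0, 0.007, 0, 0, 0, 0.005, 0, 0, 0, 0, 0]}}

```text
time: 9.15
tool_pos: [618.4, -134.4, 107.9]
tool_rot: [1.0, 0.0, 0.001, 0.0]
contact_force: [4.2, -0.0, 2.4]
gripper_width: 36.1
grasp_force: 30.0
```

Emit:
{"method": "step_arm", "body": {"series": [0.001, 0, 0, 0, 0, 0, 0.004, 0, 0, 0, 0.004, 0, 0, 0, 0, 0, 0, 0, 0, 0]}}

```text
time: 9.78
tool_pos: [619.2, -134.7, 99.7]
tool_rot: [1.0, 0.0, 0.001, 0.0]
contact_force: [9.1, -3.1, -1.9]
gripper_width: 36.0
grasp_force: 30.0
```

Emit:
{"method": "step_arm", "body": {"series": [0.001, 0.0005, 0, 0, 0, 0, 0.004, 0, 0, 0, 0.004, 0, 0, 0, 0, 0, 0, 0, 0, 0]}}

```text
time: 10.4
tool_pos: [619.6, -135.0, 91.3]
tool_rot: [1.0, 0.0, 0.0, 0.0]
contact_force: [5.9, -4.1, -2.5]
gripper_width: 36.3
grasp_force: 30.0
```

```bash
python3 held.py h3.png
```

```text
[ 619.53777919 -134.98751358   91.26709533]
s [([630.0, -133.0, 108.0], 0.79)]
s fit [ 617.9 -134. ] 0.287
t []
```

View pics/h3.png

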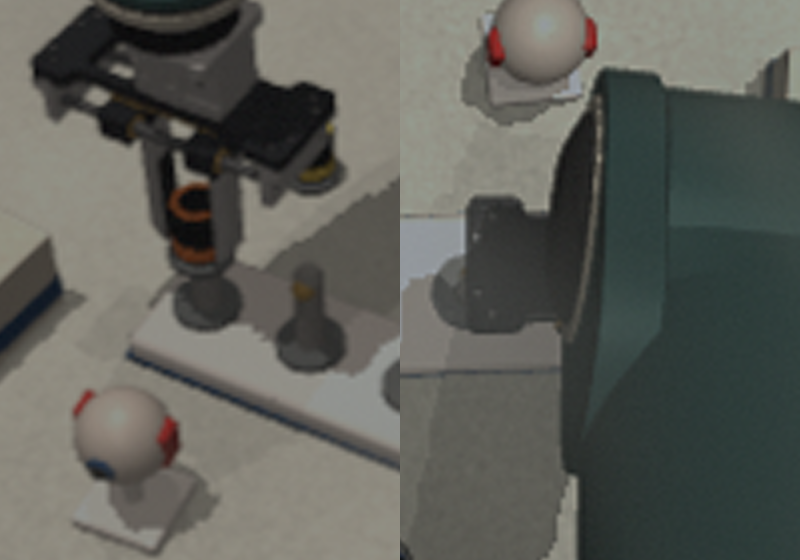

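Emit:
{"method": "step_arm", "body": {"series": [0.001, 0.001, 0.008, 0, 0, 0, 0.01, 0, 0, 0, 0.01, 0, 0, 0, 0.008, 0, 0, 0, 0, 0]}}

```text
time: 11.32
tool_pos: [619.8, -135.2, 54.7]
tool_rot: [1.0, 0.0, -0.001, -0.0]
contact_force: [2.6, -0.7, -3.8]
gripper_width: 36.4
grasp_force: 30.0
```

Emit:
{"method": "step_arm", "body": {"series": [0, 0, 0.004, 0, 0, 0, 0.004, 0, 0, 0, 0.003, 0, 0, 0, 0, 0, 0, 0, 0, 0]}}

```text
time: 11.95
tool_pos: [620.2, -135.4, 45.6]
tool_rot: [1.0, 0.0, -0.0, -0.0]
contact_force: [-8.6, 2.0, 16.5]
gripper_width: 36.1
grasp_force: 30.0
```

Emit:
{"method": "step_arm", "body": {"series": [0, 0, 0.001, 0, 0, 0, 0, 0, 0, 0, 0, 0, 0, 0, 0, 0, 0, 0, 0, 0], "claw": 60}}

```text
time: 12.58
tool_pos: [620.4, -135.6, 43.8]
tool_rot: [1.0, 0.0, -0.0, -0.0]
contact_force: [0.7, 0.7, 1.2]
gripper_width: 56.3
grasp_force: 0.0
```

Emit:
{"method": "step_arm", "body": {"series": [0, 0, -0.03, 0, 0, 0, -0.03, 0, 0, 0, -0.03, 0, 0, 0, -0.03, 0, 0, 0, 0, 0]}}

```text
time: 13.2
tool_pos: [621.5, -135.8, 166.2]
tool_rot: [1.0, 0.0, 0.002, 0.0]
contact_force: [-0.1, 0.3, -1.0]
gripper_width: 56.3
grasp_force: 0.0
```

Emit:
{"method": "step_arm", "body": {"series": [-0.035, 0.004, 0, 0, -0.035, 0.004, 0, 0, -0.035, 0.004, 0, 0, -0.035, 0.003, 0, 0, -0.03, 0, 0, 0], "claw": 100}}

```text
time: 13.82
tool_pos: [448.7, -150.8, 163.1]
tool_rot: [1.0, -0.0, -0.0, -0.0]
contact_force: [0.4, 0.5, -0.3]
gripper_width: 93.4
grasp_force: 0.0
```

```bash
cat > look2.py <<'E'
from fit import *
import sys
t=env.camera("top");s=env.camera("scene");st=env.state();print(st["tool_pos"],st["contact_force"].round(1))
for n,z in (("eyecup1",30),("cartridge",60)):
  for l,c in(("s",s),("t",t)):
    for d in env.search_frame(c,n)[:5]:
        P=d["point"];m=mask(c,n,*P)
        if m is None: continue
        zz=0 if P[2]<52 else 31
        r=fit([(c,m)],M[n.rstrip("1234")],P[0],P[1],z=zz); print(n,l,np.round(P),round(d["score"],2),"z",zz,r[0].round(1),round(r[1],3))
save(s,"x.png"); f=cv2.imread("pics/x.png"); cv2.imwrite("pics/"+sys.argv[1],cv2.resize(f[120:270,120:320],(800,600),interpolation=2))
E
python3 look2.py l1.png
```

```text
[ 447.7277015  -150.8668929   163.28471765] [ 0.6 -0.1  0.5]
eyecup1 s [ 460. -149.   29.] 0.78 z 0 [ 449.4 -151. ] 0.058
eyecup1 s [450.  12.  29.] 0.56 z 0 [439.6   4.8] 0.108
eyecup1 t [ 612. -123.   81.] 0.72 z 31 [ 619.6 -131.3] 0.505
eyecup1 t [ 461. -146.   29.] 0.65 z 0 [ 457.9 -149. ] 0.542
eyecup1 t [440.   0.  44.] 0.46 z 0 [440.5   4.2] 0.123
cartridge s [441. 124.  53.] 0.65 z 31 [453.9 125.3] 0.102
cartridge t [434. 110.  73.] 0.57 z 31 [434.8 110. ] 0.129
```

View pics/l1.png

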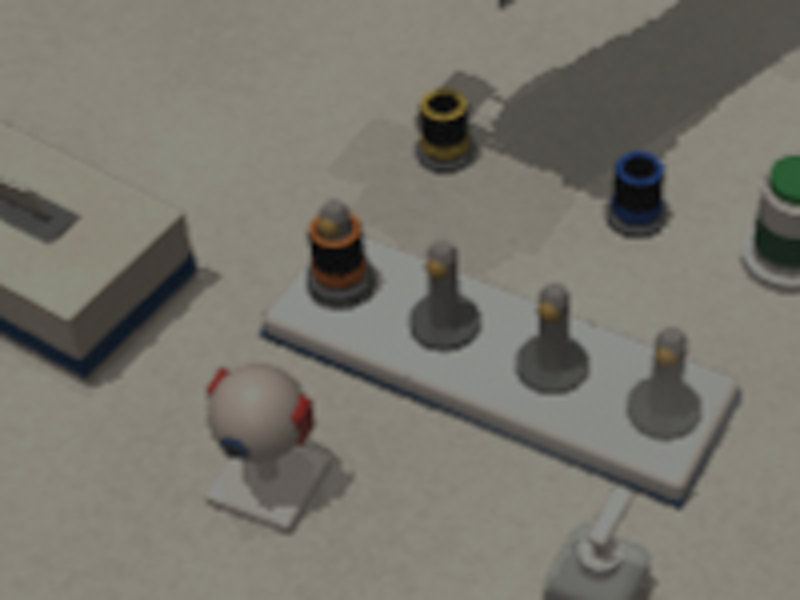

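Emit:
{"method": "step_arm", "body": {"series": [0.003, 0, 0.03, 0, 0, 0, 0.035, 0, 0, 0, 0.035, 0, 0, 0, 0.03, 0, 0, 0, 0.01, 0]}}

```text
time: 15.2
tool_pos: [452.7, -150.4, 22.6]
tool_rot: [1.0, 0.0, -0.001, -0.0]
contact_force: [0.6, 0.3, -0.8]
gripper_width: 93.8
grasp_force: 0.0
```

Emit:
{"method": "step_arm", "body": {"series": [-0.0005, 0, 0.008, 0, 0, 0, 0, 0, 0, 0, 0, 0, 0, 0, 0, 0, 0, 0, 0, 0], "claw": 0}}

```text
time: 15.82
tool_pos: [453.1, -150.7, 16.2]
tool_rot: [1.0, 0.0, 0.0, 0.0]
contact_force: [0.3, 0.4, -0.3]
gripper_width: 47.6
grasp_force: 0.0
```

Emit:
{"method": "step_arm", "body": {"series": [0, 0, 0, 0, 0, 0, 0, 0, 0, 0, 0, 0, 0, 0, 0, 0, 0, 0, 0, 0]}}

```text
time: 16.45
tool_pos: [453.0, -150.7, 16.0]
tool_rot: [1.0, 0.0, 0.0, 0.0]
contact_force: [-0.2, 0.4, 5.6]
gripper_width: 36.2
grasp_force: 30.0
```

Emit:
{"method": "step_arm", "body": {"series": [0, 0, -0.03, 0, 0, 0, -0.03, 0, 0, 0, -0.03, 0, 0, 0, -0.03, 0, 0, 0, 0, 0]}}

```text
time: 17.08
tool_pos: [453.9, -150.9, 137.5]
tool_rot: [1.0, 0.0, 0.002, 0.0]
contact_force: [-0.9, -0.5, -1.4]
gripper_width: 36.2
grasp_force: 30.0
```

Emit:
{"method": "step_arm", "body": {"series": [0.033, -0.019, 0, 0, 0.033, -0.019, 0, 0, 0.033, -0.019, 0, 0, 0.033, -0.019, 0, 0, 0.032, -0.0195, 0, 0]}}

```text
time: 17.7
tool_pos: [617.3, -54.4, 134.4]
tool_rot: [1.0, 0.0, -0.001, -0.0]
contact_force: [-1.0, -0.4, -0.4]
gripper_width: 36.1
grasp_force: 30.0
```

Emit:
{"method": "step_arm", "body": {"series": [0, 0, 0.008, 0, 0, 0, 0, 0, 0, 0, 0, 0, 0, 0, 0, 0, 0, 0, 0, 0]}}

```text
time: 18.32
tool_pos: [616.8, -55.3, 128.2]
tool_rot: [1.0, -0.0, 0.0, 0.0]
contact_force: [-0.0, 0.5, -1.4]
gripper_width: 36.2
grasp_force: 30.0
```

Emit:
{"method": "step_arm", "body": {"series": [0.0018, 0, 0.006, 0, 0, 0, 0.007, 0, 0, 0, 0.006, 0, 0, 0, 0, 0, 0, 0, 0, 0]}}

```text
time: 18.95
tool_pos: [618.6, -55.2, 108.8]
tool_rot: [1.0, 0.0, -0.0, -0.0]
contact_force: [-0.2, -1.2, -0.2]
gripper_width: 36.0
grasp_force: 30.0
```

Emit:
{"method": "step_arm", "body": {"series": [0, 0, 0.004, 0, 0, 0, 0.004, 0, 0, 0, 0, 0, 0, 0, 0, 0, 0, 0, 0, 0]}}

```text
time: 19.58
tool_pos: [618.6, -55.4, 100.8]
tool_rot: [1.0, 0.0, -0.0, 0.0]
contact_force: [1.2, -3.4, -1.6]
gripper_width: 35.9
grasp_force: 30.0
```

Emit:
{"method": "step_arm", "body": {"series": [0.0005, 0.0005, 0.01, 0, 0, 0, 0.012, 0, 0, 0, 0.01, 0, 0, 0, 0.009, 0, 0, 0, 0, 0]}}

```text
time: 20.2
tool_pos: [618.6, -55.3, 59.1]
tool_rot: [1.0, 0.0, -0.001, -0.0]
contact_force: [-0.6, -1.4, -6.8]
gripper_width: 36.0
grasp_force: 30.0
```

Emit:
{"method": "step_arm", "body": {"series": [0, 0, 0.005, 0, 0, 0, 0.005, 0, 0, 0, 0.004, 0, 0, 0, 0.001, 0, 0, 0, 0, 0]}}

```text
time: 20.82
tool_pos: [619.2, -55.5, 46.4]
tool_rot: [1.0, 0.0, 0.0, 0.0]
contact_force: [-12.4, 0.1, 25.0]
gripper_width: 36.2
grasp_force: 30.0
```

Emit:
{"method": "step_arm", "body": {"series": [0, 0, 0, 0, 0, 0, 0, 0, 0, 0, 0, 0, 0, 0, 0, 0, 0, 0, 0, 0], "claw": 60}}

```text
time: 21.45
tool_pos: [619.2, -55.6, 44.8]
tool_rot: [1.0, 0.0, -0.0, -0.0]
contact_force: [0.3, -0.1, -0.4]
gripper_width: 56.3
grasp_force: 0.0
```

Emit:
{"method": "step_arm", "body": {"series": [0, 0, -0.03, 0, 0, 0, -0.03, 0, 0, 0, -0.03, 0, 0, 0, -0.03, 0, 0, 0, 0, 0]}}

```text
time: 22.08
tool_pos: [620.3, -55.7, 167.1]
tool_rot: [1.0, 0.0, 0.002, 0.0]
contact_force: [-0.3, -1.0, -0.8]
gripper_width: 56.1
grasp_force: 0.0
```

Emit:
{"method": "step_arm", "body": {"series": [-0.035, -0.012, 0, 0, -0.036, -0.012, 0, 0, -0.036, -0.012, 0, 0, -0.036, -0.012, 0, 0, -0.036, -0.012, 0, 0], "claw": 100}}

```text
time: 22.7
tool_pos: [438.6, 4.6, 164.1]
tool_rot: [1.0, 0.0, -0.0, -0.0]
contact_force: [0.3, 0.6, 0.4]
gripper_width: 93.8
grasp_force: 0.0
```

```bash
python3 look2.py l2.png
```

```text
[437.10322187   5.18456429 164.25933628] [ 0.6  0.1 -0.6]
eyecup1 s [451.   9.  30.] 0.61 z 0 [439.6   4.8] 0.137
eyecup1 s [624. -45.  56.] 0.56 z 31 [615.6 -54.1] 0.325
eyecup1 s [ 631. -127.   54.] 0.55 z 31 [ 620.1 -132.6] 0.234
eyecup1 t [ 617. -123.   82.] 0.66 z 31 [ 618.9 -136. ] 0.408
eyecup1 t [616. -54.  82.] 0.66 z 31 [616.  -55.5] 0.381
eyecup1 t [448.  -4.  27.] 0.48 z 0 [442.8   3.1] 0.384
cartridge s [440. 124.  54.] 0.88 z 31 [456.  126.9] 0.094
cartridge t [445. 119.  48.] 0.74 z 0 [439.9 122.7] 0.703
```

View pics/l2.png

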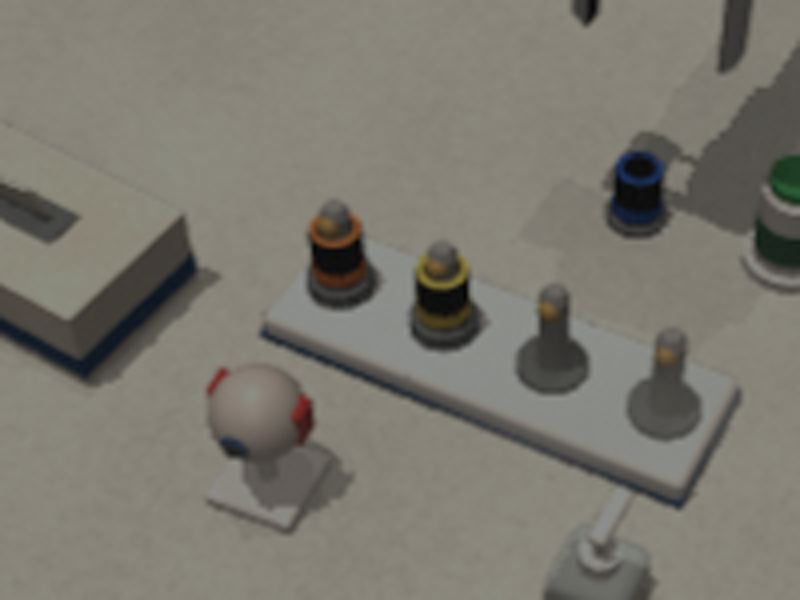

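Emit:
{"method": "step_arm", "body": {"series": [0.003, 0, 0.03, 0, 0, 0, 0.035, 0, 0, 0, 0.035, 0, 0, 0, 0.03, 0, 0, 0, 0.01, 0]}}

```text
time: 24.02
tool_pos: [442.4, 4.4, 23.6]
tool_rot: [1.0, 0.0, -0.001, -0.0]
contact_force: [0.8, 0.8, 0.5]
gripper_width: 94.1
grasp_force: 0.0
```

Emit:
{"method": "step_arm", "body": {"series": [-0.001, 0, 0.008, 0, 0, 0, 0, 0, 0, 0, 0, 0, 0, 0, 0, 0, 0, 0, 0, 0]}}

```text
time: 24.65
tool_pos: [442.4, 4.3, 17.2]
tool_rot: [1.0, 0.0, 0.0, -0.0]
contact_force: [-0.4, -0.3, -0.1]
gripper_width: 94.0
grasp_force: 0.0
```

Emit:
{"method": "step_arm", "body": {"series": [0, 0, 0, 0, 0, 0, 0, 0, 0, 0, 0, 0, 0, 0, 0, 0, 0, 0, 0, 0], "claw": 0}}

```text
time: 25.28
tool_pos: [442.1, 4.4, 16.8]
tool_rot: [1.0, 0.0, -0.0, -0.0]
contact_force: [1.0, -0.0, -0.6]
gripper_width: 47.1
grasp_force: 0.0
```

Emit:
{"method": "step_arm", "body": {"series": [0, 0, 0, 0, 0, 0, 0, 0, 0, 0, 0, 0, 0, 0, 0, 0, 0, 0, 0, 0]}}

```text
time: 25.9
tool_pos: [442.1, 4.3, 16.8]
tool_rot: [1.0, 0.0, -0.0, -0.0]
contact_force: [0.3, -0.1, 0.4]
gripper_width: 36.3
grasp_force: 30.0
```

Emit:
{"method": "step_arm", "body": {"series": [0, 0, -0.03, 0, 0, 0, -0.03, 0, 0, 0, -0.03, 0, 0, 0, -0.03, 0, 0, 0, 0, 0]}}

```text
time: 26.52
tool_pos: [443.2, 4.4, 138.5]
tool_rot: [1.0, 0.0, 0.002, -0.0]
contact_force: [0.1, -0.3, -1.3]
gripper_width: 36.2
grasp_force: 30.0
```

Emit:
{"method": "step_arm", "body": {"series": [0.034, -0.004, 0, 0, 0.035, -0.004, 0, 0, 0.035, -0.004, 0, 0, 0.034, -0.004, 0, 0, 0.034, -0.004, 0, 0]}}

```text
time: 27.15
tool_pos: [614.7, 24.5, 135.4]
tool_rot: [1.0, 0.0, -0.001, 0.0]
contact_force: [0.0, 0.0, -0.3]
gripper_width: 36.5
grasp_force: 30.0
```

Emit:
{"method": "step_arm", "body": {"series": [0, 0, 0.008, 0, 0, 0, 0, 0, 0, 0, 0, 0, 0, 0, 0, 0, 0, 0, 0, 0]}}

```text
time: 27.78
tool_pos: [614.1, 24.3, 129.2]
tool_rot: [1.0, 0.0, 0.0, 0.0]
contact_force: [-0.7, -0.2, -0.6]
gripper_width: 36.4
grasp_force: 30.0
```

Descend to bottom ≈ 92 (TCP 109).

Emit:
{"method": "step_arm", "body": {"series": [0.0005, 0, 0.006, 0, 0, 0, 0.007, 0, 0, 0, 0.006, 0, 0, 0, 0.001, 0, 0, 0, 0, 0]}}

```text
time: 28.4
tool_pos: [615.1, 24.4, 109.0]
tool_rot: [1.0, 0.0, 0.0, -0.0]
contact_force: [2.7, 0.1, 1.1]
gripper_width: 36.4
grasp_force: 30.0
```

Emit:
{"method": "step_arm", "body": {"series": [0, 0, 0.004, 0, 0, 0, 0.004, 0, 0, 0, 0, 0, 0, 0, 0, 0, 0, 0, 0, 0]}}

```text
time: 29.02
tool_pos: [615.0, 24.4, 100.6]
tool_rot: [1.0, 0.0, 0.0, -0.0]
contact_force: [7.3, -0.8, -3.0]
gripper_width: 36.0
grasp_force: 30.0
```

Aligned within the bore, with a small +x nudge needed. I push it home (TCP ≈ 47).

Emit:
{"method": "step_arm", "body": {"series": [0.002, 0, 0.01, 0, 0, 0, 0.012, 0, 0, 0, 0.01, 0, 0, 0, 0.009, 0, 0, 0, 0, 0]}}

```text
time: 29.65
tool_pos: [615.4, 24.4, 58.5]
tool_rot: [1.0, 0.0, -0.001, 0.0]
contact_force: [-0.4, -0.5, -7.3]
gripper_width: 36.3
grasp_force: 30.0
```

Emit:
{"method": "step_arm", "body": {"series": [0, 0, 0.005, 0, 0, 0, 0.005, 0, 0, 0, 0.003, 0, 0, 0, 0.001, 0, 0, 0, 0, 0]}}

```text
time: 30.28
tool_pos: [616.1, 24.3, 47.4]
tool_rot: [1.0, 0.0, -0.0, 0.0]
contact_force: [-14.7, -1.2, 29.7]
gripper_width: 36.4
grasp_force: 30.0
```

Emit:
{"method": "step_arm", "body": {"series": [0, 0, 0, 0, 0, 0, 0, 0, 0, 0, 0, 0, 0, 0, 0, 0, 0, 0, 0, 0], "claw": 60}}

```text
time: 30.9
tool_pos: [616.6, 24.4, 45.8]
tool_rot: [1.0, 0.0, -0.0, -0.0]
contact_force: [-0.3, 0.5, -0.8]
gripper_width: 56.1
grasp_force: 0.0
```

Emit:
{"method": "step_arm", "body": {"series": [0, 0, -0.03, 0, 0, 0, -0.03, 0, 0, 0, -0.03, 0, 0, 0, -0.03, 0, 0, 0, 0, 0]}}

```text
time: 31.52
tool_pos: [617.8, 24.5, 168.1]
tool_rot: [1.0, 0.0, 0.002, -0.0]
contact_force: [0.4, -0.4, -0.1]
gripper_width: 56.3
grasp_force: 0.0
```

Emit:
{"method": "step_arm", "body": {"series": [-0.036, -0.018, 0, 0, -0.036, -0.018, 0, 0, -0.036, -0.018, 0, 0, -0.036, -0.018, 0, 0, -0.036, -0.018, 0, 0], "claw": 100}}

```text
time: 32.15
tool_pos: [435.1, 114.7, 165.2]
tool_rot: [1.0, 0.0, -0.0, 0.0]
contact_force: [0.2, 0.2, 0.0]
gripper_width: 93.9
grasp_force: 0.0
```

```bash
sed -i 's/zz=0 if P\[2\]<52 else 31/zz=0 if P[2]<52 or n=="cartridge" else 31/' look2.py; python3 look2.py l3.png
```

```text
[433.51831698 115.76995879 165.33947308] [0.3 0.1 0.2]
eyecup1 s [622.  35.  56.] 0.62 z 31 [610.   25.5] 0.326
eyecup1 s [631. -44.  56.] 0.57 z 31 [617.  -53.2] 0.327
eyecup1 s [ 629. -127.   55.] 0.48 z 31 [ 619.2 -132.2] 0.209
eyecup1 t [614. -52.  82.] 0.7 z 31 [614.5 -55.3] 0.436
eyecup1 t [ 615. -124.   79.] 0.69 z 31 [ 618.3 -133.6] 0.389
eyecup1 t [601.  17.  84.] 0.61 z 31 [610.9  24.6] 0.389
cartridge s [440. 123.  53.] 0.73 z 0 [429.3 119.8] 0.057
cartridge t [443. 112.  65.] 0.54 z 0 [430.  116.3] 0.504
```

View pics/l3.png

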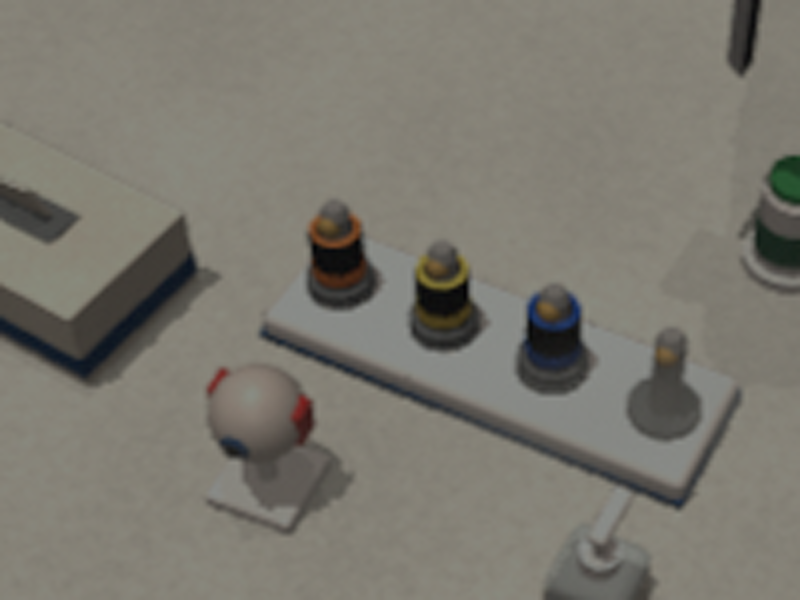

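Emit:
{"method": "step_arm", "body": {"series": [-0.004, -0.002, 0.03, 0, 0, 0, 0.03, 0, 0, 0, 0.03, 0, 0, 0, 0.025, 0, 0, 0, 0.01, 0]}}

```text
time: 33.62
tool_pos: [432.1, 116.3, 39.9]
tool_rot: [1.0, 0.0, -0.001, 0.0]
contact_force: [0.7, -0.5, 0.8]
gripper_width: 94.1
grasp_force: 0.0
```

Emit:
{"method": "step_arm", "body": {"series": [0, 0, 0, 0, 0, 0, 0, 0, 0, 0, 0, 0, 0, 0, 0, 0, 0, 0, 0, 0]}}

```text
time: 34.25
tool_pos: [432.7, 116.4, 41.1]
tool_rot: [1.0, 0.0, 0.0, -0.0]
contact_force: [0.1, 0.7, -0.3]
gripper_width: 93.7
grasp_force: 0.0
```

Emit:
{"method": "step_arm", "body": {"series": [-0.004, 0, 0.002, 0, 0, 0, 0, 0, 0, 0, 0, 0, 0, 0, 0, 0, 0, 0, 0, 0]}}

```text
time: 34.88
tool_pos: [428.7, 116.4, 38.9]
tool_rot: [1.0, 0.0, -0.0, -0.0]
contact_force: [-1.0, -0.2, 0.5]
gripper_width: 94.2
grasp_force: 0.0
```

Emit:
{"method": "step_arm", "body": {"series": [0, 0, 0, 0, 0, 0, 0, 0, 0, 0, 0, 0, 0, 0, 0, 0, 0, 0, 0, 0], "claw": 0}}

```text
time: 35.5
tool_pos: [428.6, 116.3, 38.9]
tool_rot: [1.0, 0.0, -0.0, -0.0]
contact_force: [0.2, 0.3, -0.8]
gripper_width: 49.8
grasp_force: 30.0
```

Emit:
{"method": "step_arm", "body": {"series": [0, 0, 0, 0, 0, 0, 0, 0, 0, 0, 0, 0, 0, 0, 0, 0, 0, 0, 0, 0]}}

```text
time: 36.12
tool_pos: [428.6, 116.3, 38.9]
tool_rot: [1.0, 0.0, -0.0, -0.0]
contact_force: [-0.5, 0.4, 0.2]
gripper_width: 49.4
grasp_force: 30.0
```

Emit:
{"method": "step_arm", "body": {"series": [0, 0, -0.02, 0, 0, 0, -0.03, 0, 0, 0, -0.03, 0, 0, 0, -0.02, 0, 0, 0, 0, 0]}}

```text
time: 36.75
tool_pos: [429.2, 116.5, 139.7]
tool_rot: [1.0, 0.0, 0.001, -0.0]
contact_force: [0.2, -0.6, -1.9]
gripper_width: 49.6
grasp_force: 30.0
```

Emit:
{"method": "step_arm", "body": {"series": [0.03, -0.034, 0, 0, 0.032, -0.036, 0, 0, 0.032, -0.036, 0, 0, 0.032, -0.036, 0, 0, 0.032, -0.036, 0, 0]}}

```text
time: 37.38
tool_pos: [587.0, 295.3, 136.9]
tool_rot: [1.0, 0.0, -0.001, 0.0]
contact_force: [0.5, -1.3, -1.8]
gripper_width: 49.7
grasp_force: 30.0
```

Emit:
{"method": "step_arm", "body": {"series": [0.032, -0.033, 0, 0, 0, 0, 0, 0, 0, 0, 0, 0, 0, 0, 0, 0, 0, 0, 0, 0]}}

```text
time: 38.0
tool_pos: [618.4, 326.8, 139.1]
tool_rot: [1.0, -0.0, 0.0, 0.0]
contact_force: [0.0, -0.5, -1.6]
gripper_width: 49.5
grasp_force: 30.0
```

```bash
cat > c.py <<'E'
from fit import *
import sys
t=env.camera("top");s=env.camera("scene");p=env.state()["tool_pos"];print(p)
for l,c in(("s",s),("t",t)):
    m=mask(c,"cartridge",p[0],p[1],p[2]+5)
    if m is not None: print(l,[x.round(2) for x in fit([(c,m)],M["cartridge"],p[0],p[1],z=p[2]-38.9)])
    m=mask(c,"valve_pad_top",618,327,54)
    if m is not None: print(l,"pad",[x.round(2) for x in fit([(c,m)],[cyl(26,50,56)],618,327)])
save(s,"x.png");f=cv2.imread("pics/x.png");u,v=proj(s,p).astype(int)
cv2.imwrite("pics/"+sys.argv[1],cv2.resize(f[v-60:v+60,u-80:u+80],(800,600),interpolation=2))
E
python3 c.py c1.png
```

```text
[618.54299078 327.05623286 139.18359358]
s [array([616.64, 328.14]), np.float64(0.09)]
s pad [array([621.17, 329.75]), np.float64(0.31)]
```

View pics/c1.png

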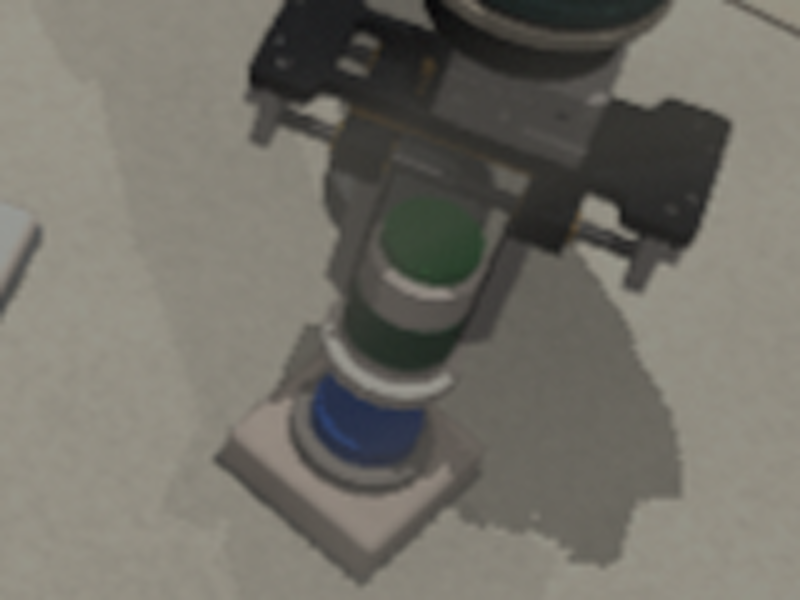

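Emit:
{"method": "step_arm", "body": {"series": [0.001, 0, 0.01, 0, 0, 0, 0.01, 0, 0, 0, 0.01, 0, 0, 0, 0.008, 0, 0, 0, 0, 0]}}

```text
time: 38.92
tool_pos: [619.2, 327.2, 100.0]
tool_rot: [1.0, 0.0, -0.001, 0.0]
contact_force: [0.0, 0.2, -1.7]
gripper_width: 49.7
grasp_force: 30.0
```

Emit:
{"method": "step_arm", "body": {"series": [0, 0, 0.003, 0, 0, 0, 0.003, 0, 0, 0, 0.003, 0, 0, 0, 0, 0, 0, 0, 0, 0]}}

```text
time: 39.55
tool_pos: [619.7, 327.5, 92.2]
tool_rot: [1.0, 0.0, 0.0, -0.0]
contact_force: [-0.5, -0.8, 4.0]
gripper_width: 49.6
grasp_force: 30.0
```

Emit:
{"method": "step_arm", "body": {"series": [0, 0, 0.002, 0, 0, 0, 0.002, 0, 0, 0, 0.002, 0, 0, 0, 0.001, 0, 0, 0, 0, 0]}}

```text
time: 40.17
tool_pos: [619.8, 327.5, 85.4]
tool_rot: [1.0, 0.0, 0.0, -0.0]
contact_force: [-1.4, -2.1, 9.3]
gripper_width: 49.6
grasp_force: 30.0
```

Emit:
{"method": "step_arm", "body": {"series": [0, 0, 0.001, 0, 0, 0, 0.001, 0, 0, 0, 0, 0, 0, 0, 0, 0, 0, 0, 0, 0]}}

```text
time: 40.8
tool_pos: [620.2, 327.6, 84.7]
tool_rot: [1.0, 0.0, 0.001, -0.0]
contact_force: [-6.2, -4.3, 22.9]
gripper_width: 49.5
grasp_force: 30.0
```

The force jumped to 23 N and the pad face is at about 46 mm, so it is against its stop. I hold it there.

Emit:
{"method": "step_arm", "body": {"series": [0, 0, 0, 0, 0, 0, 0, 0, 0, 0, 0, 0, 0, 0, 0, 0, 0, 0, 0, 0]}}

```text
time: 41.42
tool_pos: [620.2, 327.6, 84.8]
tool_rot: [1.0, 0.0, 0.001, -0.0]
contact_force: [-6.1, -4.4, 22.8]
gripper_width: 49.7
grasp_force: 30.0
```

Emit:
{"method": "step_arm", "body": {"series": [0, 0, 0, 0, 0, 0, 0, 0, 0, 0, 0, 0, 0, 0, 0, 0, 0, 0, 0, 0]}}

```text
time: 42.05
tool_pos: [620.2, 327.6, 84.7]
tool_rot: [1.0, 0.0, 0.001, -0.0]
contact_force: [-5.7, -5.1, 22.7]
gripper_width: 49.7
grasp_force: 30.0
```

Emit:
{"method": "step_arm", "body": {"series": [0, 0, 0, 0, 0, 0, 0, 0, 0, 0, 0, 0, 0, 0, 0, 0, 0, 0, 0, 0]}}

```text
time: 42.68
tool_pos: [620.2, 327.6, 84.7]
tool_rot: [1.0, 0.0, 0.001, -0.0]
contact_force: [-5.6, -4.9, 24.0]
gripper_width: 49.6
grasp_force: 30.0
```

Emit:
{"method": "step_arm", "body": {"series": [0, 0, 0, 0, 0, 0, 0, 0, 0, 0, 0, 0, 0, 0, 0, 0, 0, 0, 0, 0]}}

```text
time: 43.3
tool_pos: [620.2, 327.6, 84.7]
tool_rot: [1.0, 0.0, 0.001, -0.0]
contact_force: [-5.4, -3.9, 23.5]
gripper_width: 49.7
grasp_force: 30.0
```

Emit:
{"method": "step_arm", "body": {"series": [0, 0, 0, 0, 0, 0, 0, 0, 0, 0, 0, 0, 0, 0, 0, 0, 0, 0, 0, 0]}}

```text
time: 43.92
tool_pos: [620.2, 327.6, 84.7]
tool_rot: [1.0, 0.0, 0.001, -0.0]
contact_force: [-4.6, -5.0, 23.9]
gripper_width: 49.6
grasp_force: 30.0
```

```bash
python3 c.py c2.png
```

```text
[620.21759498 327.59895645  84.75523493]
s [array([618.28, 329.81]), np.float64(0.1)]
```

View pics/c2.png

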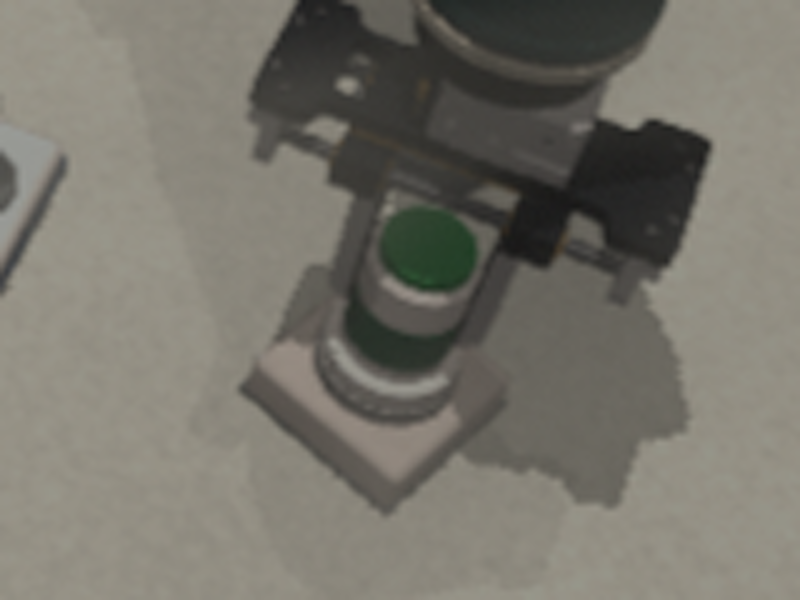

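The picture shows the cartridge centred on the unit with the pad sunk flush. Next I lift it and carry it to the holder at (440,302).

Emit:
{"method": "step_arm", "body": {"series": [0, 0, -0.015, 0, 0, 0, -0.02, 0, 0, 0, -0.02, 0, 0, 0, -0.01, 0, 0, 0, 0, 0]}}

```text
time: 44.85
tool_pos: [619.8, 327.5, 148.6]
tool_rot: [1.0, 0.0, 0.0, -0.0]
contact_force: [0.3, -0.5, -2.0]
gripper_width: 49.3
grasp_force: 30.0
```

Emit:
{"method": "step_arm", "body": {"series": [-0.036, 0.005, 0, 0, -0.036, 0.005, 0, 0, -0.036, 0.005, 0, 0, -0.036, 0.005, 0, 0, -0.036, 0.0055, 0, 0]}}

```text
time: 45.48
tool_pos: [438.0, 301.4, 147.2]
tool_rot: [1.0, 0.0, -0.0, 0.0]
contact_force: [0.7, -0.7, -1.6]
gripper_width: 49.5
grasp_force: 30.0
```

Emit:
{"method": "step_arm", "body": {"series": [0, 0, 0, 0, 0, 0, 0, 0, 0, 0, 0, 0, 0, 0, 0, 0, 0, 0, 0, 0]}}

```text
time: 46.1
tool_pos: [439.7, 301.8, 147.7]
tool_rot: [1.0, 0.0, -0.0, 0.0]
contact_force: [0.7, -0.5, -1.5]
gripper_width: 50.1
grasp_force: 30.0
```

Target TCP z ≈ 44, so 103 mm down.

Emit:
{"method": "step_arm", "body": {"series": [0, 0, 0.02, 0, 0, 0, 0.025, 0, 0, 0, 0.025, 0, 0, 0, 0.02, 0, 0, 0, 0.004, 0]}}

```text
time: 46.72
tool_pos: [439.0, 301.5, 52.9]
tool_rot: [1.0, 0.0, -0.001, 0.0]
contact_force: [0.7, -0.2, -1.6]
gripper_width: 49.7
grasp_force: 30.0
```

Emit:
{"method": "step_arm", "body": {"series": [0, 0, 0.004, 0, 0, 0, 0.003, 0, 0, 0, 0.002, 0, 0, 0, 0, 0, 0, 0, 0, 0]}}

```text
time: 47.35
tool_pos: [439.6, 301.9, 45.1]
tool_rot: [1.0, 0.0, 0.0, -0.0]
contact_force: [-0.8, -0.6, -1.4]
gripper_width: 49.5
grasp_force: 30.0
```

Emit:
{"method": "step_arm", "body": {"series": [0, 0, 0.001, 0, 0, 0, 0.0005, 0, 0, 0, 0, 0, 0, 0, 0, 0, 0, 0, 0, 0]}}

```text
time: 47.98
tool_pos: [439.6, 301.9, 43.8]
tool_rot: [1.0, 0.0, 0.0, -0.0]
contact_force: [-3.4, -1.8, 8.5]
gripper_width: 49.9
grasp_force: 30.0
```

Emit:
{"method": "step_arm", "body": {"series": [0, 0, 0, 0, 0, 0, 0, 0, 0, 0, 0, 0, 0, 0, 0, 0, 0, 0, 0, 0], "claw": 100}}

```text
time: 48.6
tool_pos: [439.5, 301.9, 43.4]
tool_rot: [1.0, 0.0, -0.0, -0.0]
contact_force: [0.7, 0.1, 0.3]
gripper_width: 92.7
grasp_force: 0.0
```

Emit:
{"method": "step_arm", "body": {"series": [0, 0, -0.02, 0, 0, 0, -0.03, 0, 0, 0, -0.03, 0, 0, 0, -0.03, 0, 0, 0, -0.02, 0]}}

```text
time: 49.22
tool_pos: [439.7, 302.0, 174.8]
tool_rot: [1.0, 0.0, 0.0, -0.0]
contact_force: [0.2, -0.1, 0.7]
gripper_width: 94.1
grasp_force: 0.0
```

Emit:
{"method": "step_arm", "body": {"series": [0, 0.04, -0.02, 0, 0, 0.04, 0, 0, 0, 0.04, 0, 0, 0, 0.04, 0, 0, 0, 0.04, 0, 0]}}

```text
time: 49.85
tool_pos: [439.5, 100.6, 193.5]
tool_rot: [1.0, 0.0, 0.0, -0.0]
contact_force: [0.5, -0.1, -0.2]
gripper_width: 93.8
grasp_force: 0.0
```

```bash
cat > e.py <<'E'
from fit import *
t=env.camera("top");s=env.camera("scene");print(env.state()["tool_pos"])
for l,c in(("s",s),("t",t)):
    m=mask(c,"cartridge",440,302,50)
    if m is not None: print(l,[x.round(2) for x in fit([(c,m)],M["cartridge"],440,302,z=5)])
save(s,"x.png");f=cv2.imread("pics/x.png");cv2.imwrite("pics/e.png",cv2.resize(f[110:320,150:430],(800,600),interpolation=2))
E
python3 e.py
```

```text
[439.62089773  98.19553951 193.40449399]
s [array([436.02, 303.17]), np.float64(0.1)]
t [array([438.35, 301.52]), np.float64(0.14)]
```

View pics/e.png

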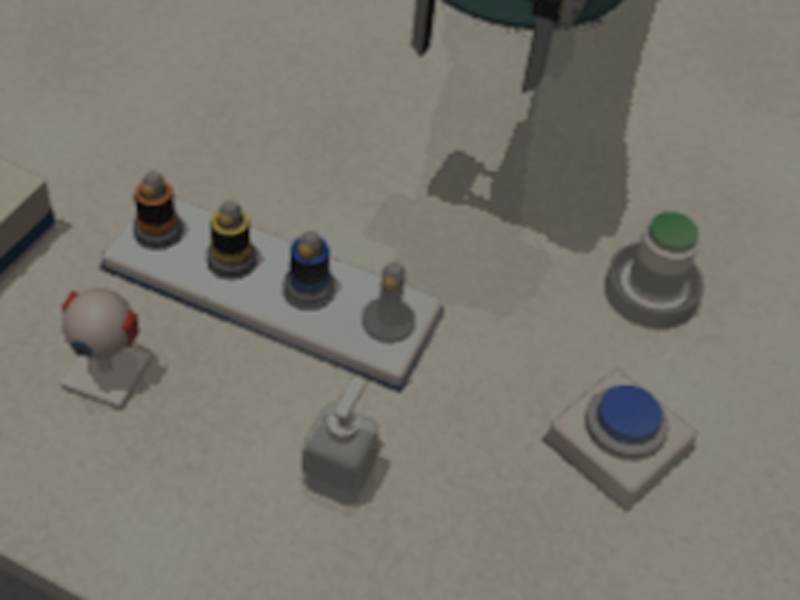

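The final picture shows all three barrels home with the balls out over their rims at (153,185), (230,215) and (309,245). The cartridge stands upright in the holder at (668,260), the pad is back up, and the bystanders are where they were.

```bash
python3 -c "
from plant import env
print(env.job_done())"
```

```text
the job is handed in; nothing more can be done
None
```

The job is handed in, with no verdict returned: all three barrels present (blue, yellow, orange) are home on their own posts, the pad was held fully down for over two seconds, and the cartridge stands upright in its holder.

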